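Slide the flanged guide bush home in the slotted stand

ROBOT

A 7-joint arm with a two-finger parallel gripper is mounted at the origin on the work surface; the furniture and walls round the work are solid. World frame = base frame: x ahead of the robot, y to its left, z up, the work surface at z = 0. Lengths are in m, angles in rad, forces in N, time in s.
With the tool pointing down it reaches from about 0.4 to 0.85 m from the base axis. Payload 4.5 kg.
Tool frame: the origin (TCP) lies midway between the tips of the shut fingers; the grasp point (between the pads) lies 19 mm behind it; z points along the fingers, y is the line along which they close (so a half turn about z gives the same grasp; the last joint's range is limited). The gripper opens to 85 mm and grips with 20 to 120 N. Pads are 22 mm wide; open, the fingers measure 114 mm over their backs; the gripper's body (76 mm by 85 mm) begins 54 mm behind the grasp point. The pads swing forward as they close: fully open they stand 13 mm farther back than shut.
Start: joints at [-1.115, 0.689, -0.195, 1.565, 0.157, 0.902, -0.215], TCP at [0.256, 0.57, 0.231] pointing down, gripper open.
Joint ranges: [-3.01, 3.01], [-0.46, 2.08], [-1.47, 1.51], [0.13, 2.56], [-1, 4.14], [0.04, 2.09], [-2.66, 2.66]. Speed limits (rad/s): [2.57, 2.57, 3.14, 3.14, 3.14, 3.14, 3.14].

INTERFACE

Orientations are given as a rotation vector (axis times angle).
In Python, from cell import ctrl, hand, solve_ik, monitor, read_camera, camera_params, job gives the robot as it stands. Calls block until the motion is done:
- ctrl.move_to(position, orientation): joint-space move of the TCP to a pose.
- ctrl.servo_line(position, speed=0.15, rot=None, stop_force=None): straight line of the TCP; rot=None keeps the orientation; speed is the mean speed in m/s. With stop_force (N) it stops when the force on the tool has changed by that much, and returns True; else False.
- ctrl.goto_joints(angles): joint-space move.
- hand.open_jaws() and hand.close_gripper(f_grip=None): open the fingers fully, or close them until they stop; f_grip is the grip in N (None keeps the last).
- ctrl.pause(seconds).
- solve_ik(position, orientation): joint angles nearest the present ones, or None.
- monitor.read_state(): the state.
- read_camera(name): name is "scene" or "side" or "wrist"; returns the picture (384x512x3 uint8, blue, green, red); there is no depth.
- camera_params(name): a dict with "mtx" (3x3 intrinsics, pixels), "world_to_cam" (4x4, takes a point from world to camera coordinates). Camera axes: x right, y up, looking along -z (the intrinsics and any distortion apply to the point x, -y, -z); pixel columns grow to the right and rows downward; lengths in m; the calibration is good to about 2 mm. A picture is of the moment at which its call begins: read the wrist's pose just before it. camera_params takes no time and is no camera call; for the wrist camera it gives the pose at the moment of the call.
A pose or a line that the arm cannot do raises ctrl.Unreachable and nothing moves.
- job.sign_off(): hands the job in; it is judged then, once.
The state is a dict: "clock": time; "qpos": joint angles; "dq": joint speeds; "effort": joint torques, N m; "tcp_pos": TCP position; "tcp_rot": TCP orientation; "force": force on the tool from outside, world axes, zero at the start; "ft_torque": the same for the moment, N m; "width": finger opening in m; "finger_force": force on a finger pad.
Only numpy, scipy, OpenCV 4.12 (cv2) and the standard library are available. Lean on these libraries where they do the work, as an engineer would, in place of code of your own. Each camera call takes 0.05 s, during which the arm holds its last target. There are 200 camera calls.

TASK

Pick up the flanged steel guide bush (not the plain spacer) and slide it upright into the slot of the low measuring stand, with its flange under the slotted plate. Push it gently in, past the sprung keeper, until it meets the sprung buffer and the keeper has snapped fully out again behind it; let go and leave it there. Never force it (14 N at most on the slotted plate and its latch), and do not disturb the spacer or the loose asphalt core beside the stand.

Things in the scene. Friction and masses are not known exactly. Their poses are not given: they have to be found in the camera images.
- stand: low polished stand fixed to the worktop, 170 mm long, 88 wide. Origin on the worktop under the slot's centre line, +x the way the bush is slid in, z up. Floor plate x -75 to +95 mm, top 10 mm above the worktop, bare (an apron) up to x = -8. Dark slotted plate x -8 to +95, underside 19, top 27 mm up: the flange gap is 9 mm high, 48 wide. Slot at y = 0, 24.5 mm wide, mouth flared to 42 at x = -8
- head: the upper part of the stand, fixed on its floor plate: side rails, dark slotted plate, and the latch block with keeper and buffer that it carries. Same origin and axes as the stand
- apron (a point): point on top of the bare floor plate before the slot, on its centre line, at x = -42 mm, z = 10 mm of the stand (same axes): the bush can be set down here, its flange on the floor plate, and slid along +x into the slot; the floor plate runs level right through under the slotted plate
- latch_range (a point): point on the slot's centre line at x = 35 mm, z = 27 mm of the stand (same axes), the middle of where the keeper's flat back may be. The aluminium latch block (top 50 mm above the worktop) with keeper and buffer is clamped up to 16 mm before or behind it along x: that is not measured and must be felt. Home, the bush's axis is about 11 mm farther along x than the keeper's back
- keeper (a joint): sprung bolt of the latch block, in m: 0 = fully out, barring the slot from its +y side (as at the start); 0.0075 as the bush passes; 0.010 at most. 28 to 38 mm above the worktop; smooth, front bevelled 30 degrees, back flat. The bush meets it about 26 mm before home and needs 2 to 4 N to pass; it is fully out again just before the bush meets the buffer
- buffer (a joint): rubber-faced sprung buffer of the latch block at the slot's inner end, in m: 0 = free, grows along +x as the bush presses it. 5 N a mm for 2.5 mm, then solid. A push that stops at 6 to 8 N is right; it may then be backed off 1 to 3 mm, and the keeper holds the bush
- bush_center (a point): centre of the flanged guide bush, steel, standing upright on its flange on the worktop: flange 40 mm diameter, 6 mm thick, at the bottom; plain barrel 22 mm diameter above it; 90 mm high in all, about 0.2 kg. The point lies on the axis 45 mm above its underside; its z axis points up along the barrel
- spacer_center (a point): centre of the plain round steel spacer without flange, 30 mm diameter, 70 mm high, standing upright (point 35 mm above its underside); a bystander, sometimes standing where the bush might
- loose_core: loose short asphalt core, 86 mm diameter, 57 mm high, to the right of or behind the stand; origin under its centre; a bystander
Things that resemble listed ones, but are neither listed nor needed, are in the scene too. Leave any orange or turquoise look-alike of the part that bears bush_center alone.

How it is judged:
On the way, in this order (a step that is already met when the one before it is completed fails the run):
1. the bush stands in the slot's mouth, upright, its flange under the plate, before the keeper is passed (x of bush_center in the frame of stand between -0.005 and 0.015 m and y of bush_center in the frame of stand between -0.009 and 0.009 m and z of bush_center in the frame of stand below 0.0595 m and angle between bush_center's own z axis and vertical below 0.2 rad), for 0.05 s.
2. the bush has pushed the keeper aside (value of joint keeper above 0.005 m and contact force between bush and head above 0.3 N and z of bush_center in the frame of stand below 0.0595 m).
3. the bush, past the keeper, has pressed the buffer (value of joint buffer above 0.0004 m and contact force between bush and head above 0.3 N and value of joint keeper below 0.003 m).
At the end, for the whole second after the job is handed in: the bush stands at rest in the slot behind the keeper (its axis 27 to 69 mm along +x from the stand's origin, within 4 mm of the slot's centre line), flange under the plate, upright within 0.12 rad, and the keeper is fully out again (within 1.2 mm); the bush is released (value of joint keeper below 0.0012 m and x of bush_center in the frame of stand between 0.027 and 0.069 m and y of bush_center in the frame of stand between -0.004 and 0.004 m and z of bush_center in the frame of stand between 0.052 and 0.0595 m and angle between bush_center's own z axis and vertical below 0.12 rad and linear speed of bush below 0.01 m/s); the robot touches nothing.
It fails at once if more than 14 N on the stand's head (rails, slotted plate, latch block, keeper, buffer), from the bush or from the robot (contact force between any of bush, the arm, the fingers and head above 14 N).
It fails at once if the spacer or the loose core moved by more than 25 mm (distance of any of spacer_center, loose_core from where it was at the start of the episode above 0.025 m).
It also fails if it takes over 48 s, if anything falls off the work surface, if the arm or the gripper's body presses on something with over 40 N, if the wrist force passes 120 N, or if a joint passes its speed limit or range.

## Working session

There is one attempt and no reset: what is moved stays moved. The work goes in short steps, each a Python script; the robot and the scene stay as the last script left them, time stands still between calls to the robot, and variables do not carry over. Pictures are saved under pics/ and viewed, at most 10 in all, crops included, and the job is handed in when it is done.

```bash
mkdir -p pics; ls; python3 - <<'E'
from cell import *
import cv2,numpy as np
a=read_camera("scene");b=read_camera("side");
cv2.imwrite("pics/a.png",a);cv2.imwrite("pics/b.png",b)
cv2.imwrite("pics/ab.png",np.hstack([cv2.resize(a,(400,300)),cv2.resize(b,(400,300))]))
for n in("scene","side","wrist"):
    p=camera_params(n);print(n,{k:np.round(v,3).tolist() if not isinstance(v,str) else v for k,v in p.items()})
print(monitor.read_state())
E
```

```text
pics
scene {'mtx': [[449.508, 0.0, 248.042], [0.0, 449.508, 185.743], [0.0, 0.0, 1.0]], 'world_to_cam': [[0.666, -0.746, -0.02, -0.448], [0.352, 0.291, 0.89, -0.197], [-0.658, -0.599, 0.456, -0.823], [0.0, 0.0, 0.0, 1.0]]}
side {'mtx': [[471.484, 0.0, 261.084], [0.0, 471.484, 190.086], [0.0, 0.0, 1.0]], 'world_to_cam': [[0.994, -0.105, -0.017, -0.532], [0.077, 0.606, 0.792, 0.013], [-0.073, -0.788, 0.611, -1.198], [0.0, 0.0, 0.0, 1.0]]}
wrist {'mtx': [[277.383, 0.0, 253.133], [0.0, 277.383, 192.126], [0.0, 0.0, 1.0]], 'world_to_cam': [[0.409, 0.912, -0.001, -0.625], [-0.881, 0.395, -0.262, 0.033], [-0.238, 0.108, 0.965, -0.377], [0.0, 0.0, 0.0, 1.0]]}
{'clock': 0.1, 'qpos': array([-1.11520025,  0.68994146, -0.19453881,  1.56621556,  0.15731277,
        0.902458  , -0.21509643]), 'dq': array([-7.40530828e-04, -1.96735385e-03,  7.80835164e-05, -2.88206387e-03,
       -1.44547839e-03,  2.64385041e-04,  6.16140310e-04]), 'effort': array([-3.86433065e-03, -5.40598118e+01, -1.27171833e+00, -1.58983219e+01,
        9.34787211e-03,  4.42988254e-03, -1.48724740e-05]), 'tcp_pos': array([0.25567662, 0.56969772, 0.23054541]), 'tcp_rot': array([-6.57452894e-01, -3.07178536e+00,  2.53192290e-03]), 'force': array([ 0.29366315, -0.27028815,  0.49149531]), 'ft_torque': array([ 0.01466877, -0.00144187, -0.01269624]), 'finger_force': 0.0, 'width': 0.08542567153050823}
```

View pics/a.png

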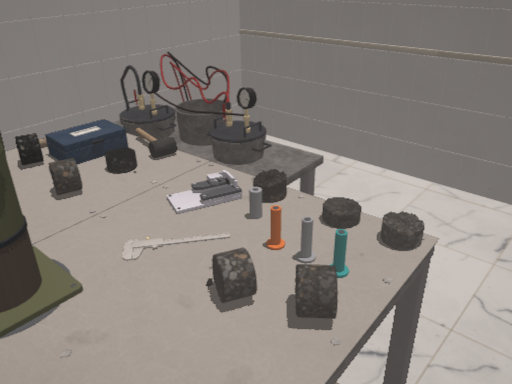

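View pics/b.png

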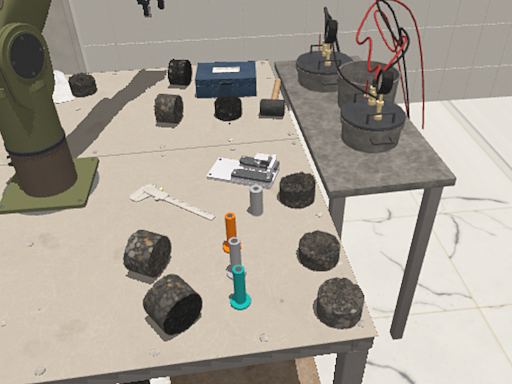

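Candidates for the bush in the scene view: orange look-alike (276,228), grey flanged bush (307,240), turquoise look-alike (340,253), and the plain spacer without a flange (256,203). My choice is the grey one at (307,240). The stand is at about (205,192) in scene and (243,170) in side.

```bash
cat > h.py <<'E'
import numpy as np,cv2
def ray(p,u,v):
    K=p["mtx"];T=p["world_to_cam"];R=T[:3,:3]
    d=R.T@np.array([(u-K[0,2])/K[0,0],-(v-K[1,2])/K[1,1],-1]);return -R.T@T[:3,3],d
def onz(p,u,v,z):
    o,d=ray(p,u,v);return o+d*(z-o[2])/d[2]
def proj(p,X):
    T=p["world_to_cam"];c=T[:3,:3]@np.asarray(X)+T[:3,3];q=p["mtx"]@np.array([c[0],-c[1],-c[2]]);return q[:2]/q[2]
E
python3 - <<'E'
from cell import *
from h import *
s=camera_params("scene");d=camera_params("side")
print("bush top",onz(s,307.5,219,.09),onz(d,235,241,.09))
print("orange top",onz(s,276,207.5,.09),onz(d,231,215,.09))
print("turq top",onz(s,341,232,.09),onz(d,239,268,.09))
print("spacer top",onz(s,256,190,.07),onz(d,257,188,.07))
print("stand mid",onz(s,205,195,.01),onz(d,243,172,.01))
print("core",onz(s,270,178,.057),onz(d,298,182,.057))
a=cv2.imread("pics/a.png");b=cv2.imread("pics/b.png")
f=lambda i,x,y,w,h,k:cv2.resize(i[y:y+h,x:x+w],None,fx=k,fy=k,interpolation=cv2.INTER_CUBIC)
cv2.imwrite("pics/c.png",np.vstack([np.hstack([f(a,155,160,100,60,4),f(b,200,145,100,60,4)]),np.hstack([f(a,255,190,100,90,3.5)[:300],f(b,195,205,100,90,3.5)[:300],np.zeros((300,100,3),np.uint8)])]))
E
```

```text
bush top [ 0.4465747  -0.35749623  0.09      ] [ 0.4489602  -0.35654436  0.09      ]
orange top [ 0.44251946 -0.2836076   0.09      ] [ 0.44553529 -0.27996759  0.09      ]
turq top [ 0.44827779 -0.43031054  0.09      ] [ 0.45181588 -0.42644882  0.09      ]
spacer top [ 0.50282704 -0.17803789  0.07      ] [ 0.50871398 -0.17097156  0.07      ]
stand mid [ 0.48702412 -0.02188657  0.01      ] [ 0.48600959 -0.02078964  0.01      ]
core [ 0.59097964 -0.14685943  0.057     ] [ 0.60677678 -0.14327463  0.057     ]
```

View pics/c.png

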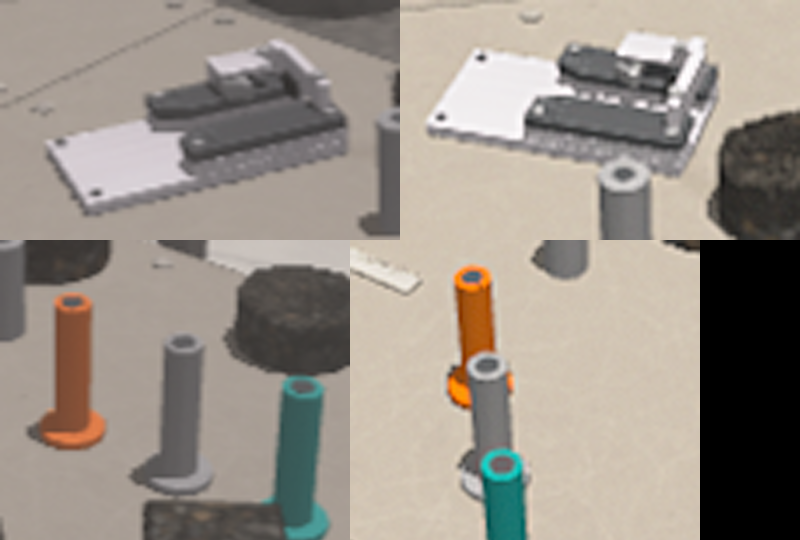

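The crop confirms that the grey bush has a flange and is 90 mm high, at about (0.448,-0.357). In scene the stand's apron corners are at (167,196) and (178,212.5); in side they are at (219,157.5) and (207,177.5). Next I'll take a close wrist look at the stand.

```bash
cat >> h.py <<'E'
from scipy.spatial.transform import Rotation as Ro
def down(yaw):  # tool z down, tool y along world direction yaw
    y=np.array([np.cos(yaw),np.sin(yaw),0]);z=np.array([0,0,-1.]);x=np.cross(y,z)
    return Ro.from_matrix(np.c_[x,y,z]).as_rotvec()
E
python3 - <<'E'
from cell import *
from h import *
s=camera_params("scene");d=camera_params("side")
A1,A2=onz(s,167,196.2,.01),onz(s,178,212.5,.01);B1,B2=onz(d,219,157.5,.01),onz(d,207,177.5,.01)
print(A1,A2,B1,B2,np.linalg.norm(A1-A2),np.linalg.norm(B1-B2))
L=((A1+B1)-(A2+B2))/2; yaw=np.arctan2(L[1],L[0])-np.pi/2;print("yaw",yaw)
st=monitor.read_state();R=Ro.from_rotvec(st["tcp_rot"]).as_matrix()
T=camera_params("wrist")["world_to_cam"];Rc=T[:3,:3]
cam=R.T@(-Rc.T@T[:3,3]-st["tcp_pos"]);look=R.T@(-Rc[2]);print("cam in tool",cam,"look",look,"tool y",R[:,1])
mid=(A1+A2+B1+B2)/4;c=mid+np.array([np.cos(yaw),np.sin(yaw),0])*.075
print("origin est",c)
for y in (yaw,yaw+np.pi):
    rv=down(y);Rt=Ro.from_rotvec(rv).as_matrix()
    # aim camera at stand origin from TCP z=.22
    cw=Rt@cam;lw=Rt@look;k=(.22+cw[2]-.02)/-lw[2];t=c-(cw+lw*k);t[2]=.22
    print(y,t,solve_ik(t,rv),solve_ik([.448,-.357,.2],rv))
E
```

```text
[0.42171132 0.04706135 0.01      ] [ 0.38685287 -0.03612622  0.01      ] [0.427014  0.0544607 0.01     ] [ 0.39363887 -0.03301193  0.01      ] 0.09019581006142718 0.09362351032154277
yaw -0.3803522970178521
cam in tool [ 0.06636319  0.00056458 -0.14124906] look [-2.61595773e-01  6.86164646e-04  9.65177280e-01] tool y [ 0.40930877  0.91239448 -0.00162587]
origin est [ 0.47694431 -0.01974759  0.01      ]
-0.3803522970178521 [0.48589435 0.00481176 0.22      ] [-0.19034919  0.53147699  0.13234084  1.99847759 -0.11557665  0.61862602
 -0.36214636] [ 0.59600506  0.65678132 -0.00615684  1.7660779   0.00570918  0.71875067
  0.20647985]
2.761240356571941 [ 0.46799426 -0.04430695  0.22      ] [ 0.4590463   0.5877284  -0.72610476  2.01489849  0.57081174  0.74961684
  2.14454756] [ 0.06120938  0.92615404  1.08609141  1.79341813 -0.95178438  1.05190068
 -2.00141922]
```

```bash
python3 - <<'E'
from cell import *
from h import *
ctrl.move_to([.486,.005,.24],down(-.38))
p=camera_params("wrist");im=read_camera("wrist");np.savez("w1.npz",**{k:p[k] for k in("mtx","world_to_cam")})
cv2.imwrite("pics/w1.png",im);c=im[80:330,90:440];cv2.imwrite("pics/w1c.png",cv2.resize(c,None,fx=2.25,fy=2.25,interpolation=cv2.INTER_CUBIC))
print(proj(p,[.477,-.02,.027]),monitor.read_state()["clock"],monitor.read_state()["tcp_pos"], camera_params("wrist").keys())
E
```

```text
[254.14685524 191.47374654] 2.3333 [0.48621834 0.0062675  0.23991386] dict_keys(['mtx', 'world_to_cam'])
```

View pics/w1c.png

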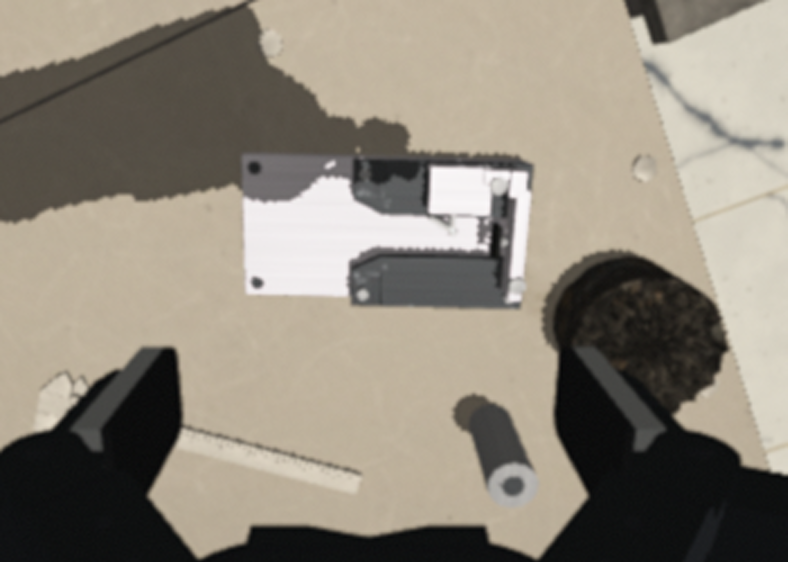

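The wrist view (crop px) shows apron corners at (242,155) and (245,294) and the plate's front edge at x≈351. The slot edges are near rows 213 and 249, the keeper is at about (450,225), and the spacer and core are lower right, well clear. Now I'll measure the edges from the raw pixels.

```bash
python3 - <<'E'
from h import *
p=dict(np.load("w1.npz"));g=cv2.cvtColor(cv2.imread("pics/w1.png"),cv2.COLOR_BGR2GRAY).astype(float)
def edges(v,lo,thr=40):
    d=np.diff(v);return [(round(lo+i+.5+0,1),int(d[i])) for i in range(len(d)) if abs(d[i])>thr]
for c in (200,210,220,230,265,268,272,276): print("col",c,edges(g[140:222,c],140))
for r in (152,160,176,180,183,186,200,205,208): print("row",r,edges(g[r,190:335],190))
E
```

```text
col 200 [(167.5, 57)]
col 210 [(168.5, 60), (169.5, 49)]
col 220 [(167.5, 58), (168.5, 43)]
col 230 []
col 265 [(174.5, 52), (175.5, 60), (189.5, -55), (190.5, -53), (215.5, 41)]
col 268 [(174.5, 54), (175.5, 58), (189.5, -69)]
col 272 [(174.5, 52), (175.5, 58), (189.5, -68)]
col 276 [(175.5, 66), (189.5, -52), (190.5, -56)]
row 152 [(238.5, -59)]
row 160 [(230.5, 48), (244.5, -51), (245.5, -66), (246.5, -44), (279.5, 47), (280.5, 106), (281.5, 48), (316.5, 44), (323.5, -75), (324.5, -48)]
row 176 [(317.5, 54), (318.5, 77)]
row 180 [(301.5, -65), (302.5, -47), (308.5, -43), (317.5, 68), (318.5, 67)]
row 183 [(301.5, -69), (302.5, -42), (307.5, -59), (308.5, -59), (317.5, 74), (318.5, 53)]
row 186 [(301.5, -52), (302.5, -61), (304.5, 57), (306.5, -47), (307.5, -89), (308.5, -53), (311.5, 46), (312.5, 45), (317.5, 78)]
row 200 [(244.5, -82), (245.5, -46), (315.5, 56), (316.5, 71)]
row 205 [(200.5, -43), (201.5, -72), (205.5, 45), (206.5, 72), (243.5, -52), (244.5, -63), (316.5, 52)]
row 208 [(244.5, -80), (245.5, -47), (315.5, 52)]
```

```bash
python3 - <<'E'
from h import *
p=dict(np.load("w1.npz"));T=p["world_to_cam"];print("cam",-T[:3,:3].T@T[:3,3])
P=lambda u,v,z:onz(p,u,v,z)[:2]
up=np.array([P(265,175,.027),P(276,175.3,.027)]);lo27=P(270,189.8,.027);lo19=P(270,189.8,.019)
# yaw from slotted plate/ apron left edge: corners and slot lower edge
g=cv2.cvtColor(cv2.imread("pics/w1.png"),cv2.COLOR_BGR2GRAY).astype(float)
def rowedge(c,a,b): 
    d=np.abs(np.diff(g[a:b,c]));return a+.5+(d*np.arange(len(d))).sum()/d.sum()
L=[];
for c in range(264,300,3): L.append(P(c,rowedge(c,186,194),.019))
def coledge(r,a,b):
    d=np.abs(np.diff(g[r,a:b]));return a+.5+(d*np.arange(len(d))).sum()/d.sum()
L=np.array(L);f=cv2.fitLine(L.astype(np.float32),cv2.DIST_HUBER,0,.01,.01).ravel();yaw1=np.arctan(f[1]/f[0])
E=np.array([P(coledge(r,194,202),r,.01) for r in range(172,206,4)]);f2=cv2.fitLine(E.astype(np.float32),cv2.DIST_HUBER,0,.01,.01).ravel();yaw2=np.arctan(-f2[0]/f2[1])
F=np.array([P(coledge(r,242,249),r,.027) for r in range(200,212,3)])
print("yaws",yaw1,yaw2)
yaw=yaw1*.5+yaw2*.5;ex=np.array([np.cos(yaw),np.sin(yaw)]);ey=np.array([-ex[1],ex[0]])
print("y: up27",up@ey,"lo27",lo27@ey,"lo19",(L@ey).mean(),"width",(up@ey).mean()-(L@ey).mean(),(up@ey).mean()-lo27@ey)
print("x origin from apron edge",(E@ex).mean()+.075,"plate front",(F@ex).mean()+.008)
for n,q in (("cornerU",(242/2.25+90,155/2.25+80)),("cornerL",(245/2.25+90,294/2.25+80))): q=P(*q,.01 if n=="cornerU" else .0);print(n,q@ex+.075,q@ey)
E
```

```text
cam [0.51048745 0.0682861  0.38121506]
yaws -0.39763415 -0.3883943
y: up27 [0.18659463 0.18641691] lo27 0.16680982218078372 lo19 0.1639393405552101 width 0.02256642963707922 0.019695948011505593
x origin from apron edge 0.4461038985278209 plate front 0.44379696785254463
cornerU 0.4472128288186187 0.21712769951347527
cornerL 0.44391208233118684 0.12699946367056741
```

```bash
python3 - <<'E'
from cell import *
from h import *
ctrl.pause(.3)
pw=camera_params("wrist");w=read_camera("wrist");cv2.imwrite("pics/w2.png",w)
print(pw["world_to_cam"]-np.load("w1.npz")["world_to_cam"], monitor.read_state()["tcp_pos"],monitor.read_state()["force"])
np.savez("w2.npz",**{k:pw[k] for k in("mtx","world_to_cam")})
yaw=-.392;ex=np.array([np.cos(yaw),np.sin(yaw)]);ey=np.array([-ex[1],ex[0]])
O=.445*ex+.1748*ey;print("O",O)
def S(x,y,z):return np.r_[O+x*ex+y*ey,z]
segs=[([(-.075,.044,.01),(-.075,-.044,.01),(-.008,-.044,.01)]),[(-.008,-.021,.027),(-.008,-.044,.027),(.095,-.044,.027)],[(.01,.01225,.027),(.09,.01225,.027)],[(.01,-.01225,.027),(.09,-.01225,.027)]]
out=[]
for n,im,(x,y,W,H,k) in (("scene",cv2.imread("pics/a.png"),(160,165,90,55,4)),("side",cv2.imread("pics/b.png"),(200,145,90,55,4)),("w",w,(190,140,145,85,5))):
    p=pw if n=="w" else camera_params(n)
    c=cv2.resize(im[y:y+H,x:x+W],None,fx=k,fy=k,interpolation=cv2.INTER_CUBIC)
    for s in segs:
        q=np.array([(proj(p,S(*t))-[x,y]+.5)*k for t in s]);cv2.polylines(c,[np.int32(q)],False,(0,0,255),1)
    out.append(c)
t=np.hstack(out[:2]);b=np.zeros((out[2].shape[0],t.shape[1],3),np.uint8);m=min(725,t.shape[1]);b[:,:m]=out[2][:,:m]
cv2.imwrite("pics/o.png",np.vstack([t,b])[:600])
E
```

```text
[[-7.22317247e-04 -1.81583717e-03  8.23739100e-05  1.54522298e-04]
 [ 1.70699626e-03 -8.72363024e-04 -6.66330992e-04  4.01895893e-04]
 [ 6.45014276e-04  4.61107327e-04 -1.79553573e-04 -2.65862342e-05]
 [ 0.00000000e+00  0.00000000e+00  0.00000000e+00  0.00000000e+00]] [0.48601026 0.00518701 0.23997003] [ 0.13232448 -0.26205163  0.41129066]
O [ 0.47802549 -0.00846581]
```

View pics/o.png

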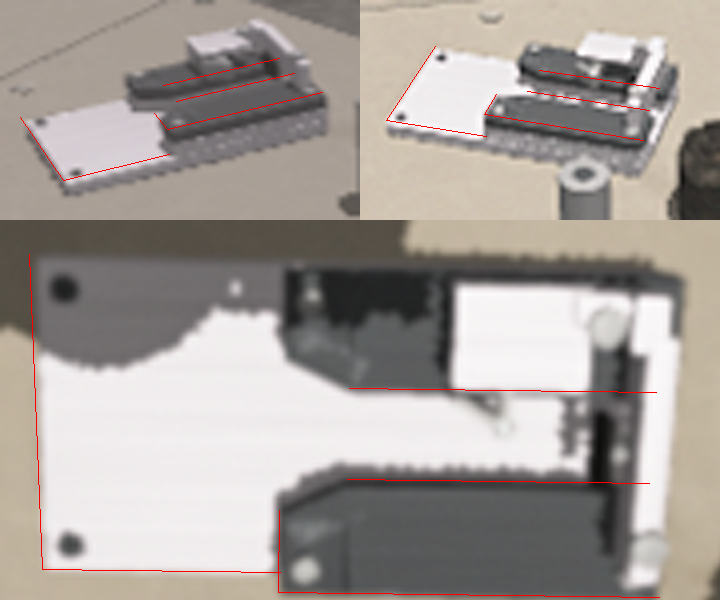

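The wrist overlay fits within about 2 mm. The side and scene views suggest y about 2 mm less and yaw ≈ -0.385, which is well within the flared mouth. Now I'll pick the bush.

```bash
python3 - <<'E'
from cell import *
from h import *
rv=down(-.385);b=[.4478,-.357]
ctrl.move_to([*b,.2],rv);ctrl.pause(.2)
print(ctrl.servo_line([*b,.056],speed=.1,stop_force=6))
ctrl.pause(.2);hand.close_gripper(f_grip=45);s=monitor.read_state();print(s["width"],s["finger_force"],s["tcp_pos"],s["force"])
ctrl.servo_line([*b,.2],speed=.1);ctrl.pause(.3)
s=monitor.read_state();print(s["width"],s["force"],s["tcp_pos"],s["clock"])
cv2.imwrite("pics/s3.png",read_camera("side"));cv2.imwrite("pics/a3.png",read_camera("scene"));cv2.imwrite("pics/w3.png",read_camera("wrist"))
a,d=[cv2.imread(f"pics/{n}3.png") for n in "as"]
out=[]
for im,n in((a,"scene"),(d,"side")):
    u,v=proj(camera_params(n),[*b,.19]).astype(int);u0,v0=max(u-50,0),max(v-50,0);out.append(cv2.resize(im[v0:v0+130,u0:u0+100],(400,520)))
cv2.imwrite("pics/g.png",np.hstack(out))
E
```

```text
False
0.021028902145962064 43.89030039310455 [ 0.44773516 -0.35698496  0.05599485] [-0.11069116  1.26439215  0.21567716]
0.02097221515270963 [ 0.68120133  0.36684288 -2.02040269] [ 0.44770318 -0.35694303  0.19977746] 8.5333
```

View pics/g.png

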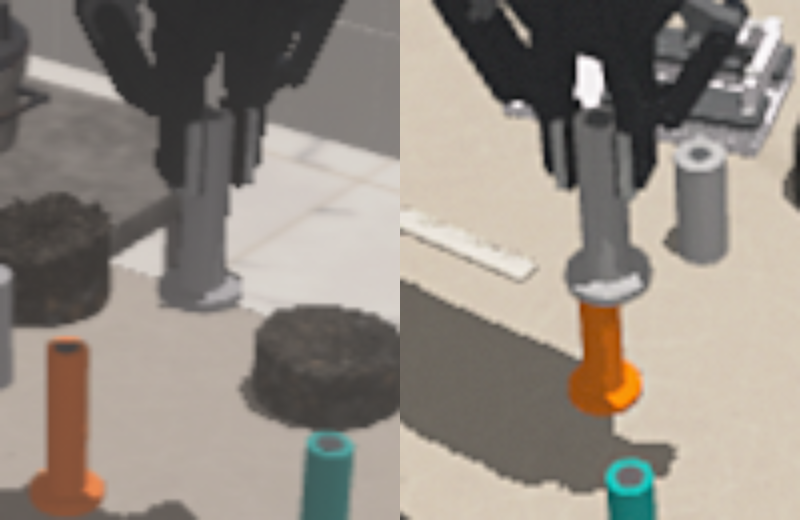

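```bash
cat >> h.py <<'E'
yaw=-.385;ex=np.array([np.cos(yaw),np.sin(yaw)]);ey=np.array([-ex[1],ex[0]])
O=np.array([.4774,-.0099])
def S(x,y,z):return np.r_[O+x*ex+y*ey,z]
def loc(s):
    f=s["force"];d=s["tcp_pos"][:2]-O
    return np.round([d@ex*1e3,d@ey*1e3,s["tcp_pos"][2]*1e3],2),np.round([f[:2]@ex,f[:2]@ey,f[2]],2)
E
python3 - <<'E'
from cell import *
from h import *
rv=down(yaw)
ctrl.move_to(S(-.042,0,.2),rv);ctrl.pause(.3);print(loc(monitor.read_state()))
ctrl.servo_line(S(-.042,0,.078),speed=.1);ctrl.pause(.2);print(loc(monitor.read_state()))
print(ctrl.servo_line(S(-.042,0,.062),speed=.015,stop_force=2.5));ctrl.pause(.2);print(loc(monitor.read_state()),monitor.read_state()["clock"])
out=[]
for n in("scene","side"):
    im=read_camera(n);p=camera_params(n);u,v=proj(p,S(0,0,.04)).astype(int);x,y=u-50,v-45
    c=cv2.resize(im[y:y+90,x:x+100],None,fx=4,fy=4,interpolation=cv2.INTER_CUBIC)
    for z in(.01,):
        q=np.array([(proj(p,S(t,0,z))-[x,y]+.5)*4 for t in(-.075,.0)]);cv2.polylines(c,[np.int32(q)],False,(0,0,255),1)
    out.append(c)
cv2.imwrite("pics/w4.png",read_camera("wrist"))
cv2.imwrite("pics/p.png",np.hstack(out))
E
```

```text
(array([-41.56,  -0.53, 199.97]), array([ 0.51, -1.07, -1.8 ]))
(array([-41.78,   0.13,  78.37]), array([-0.14,  0.98, -1.14]))
True
(array([-4.209e+01, -4.000e-02,  6.586e+01]), array([-0.87,  0.55,  5.35])) 12.8833
```

View pics/p.png

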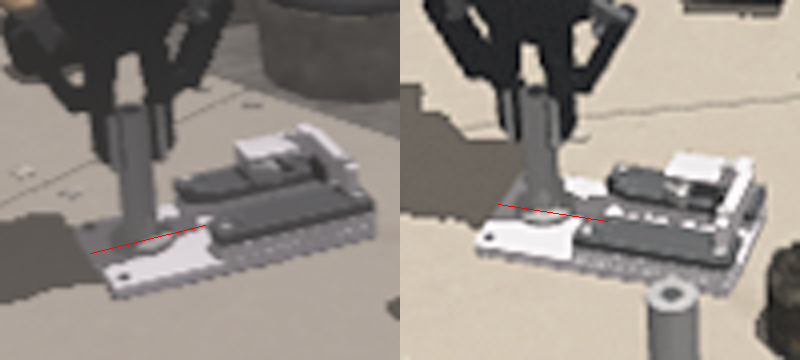

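```bash
python3 - <<'E'
from cell import *
from h import *
ctrl.servo_line(S(-.042,0,.0667),speed=.02);ctrl.pause(.3);print(loc(monitor.read_state()))
for x in(-.015,0.,.006):
    r=ctrl.servo_line(S(x,0,.0667),speed=.03 if x<-.01 else .015,stop_force=3);ctrl.pause(.25);s=monitor.read_state();print(x,r,*loc(s),s["ft_torque"].round(3),s["clock"])
    if r: break
cv2.imwrite("pics/w5.png",read_camera("wrist"))
w=cv2.imread("pics/w5.png")
out=[]
for n in("scene","side"):
    im=read_camera(n);p=camera_params(n);u,v=proj(p,S(0,0,.04)).astype(int);x,y=u-35,v-30
    out.append(cv2.resize(im[y:y+60,x:x+75],None,fx=5,fy=5,interpolation=cv2.INTER_CUBIC))
c=cv2.resize(w[120:260,170:340],None,fx=2,fy=2)
cv2.imwrite("pics/q.png",np.vstack([np.hstack(out),np.hstack([c,np.zeros((c.shape[0],750-c.shape[1],3),np.uint8)])]))
E
```

```text
(array([-4.209e+01, -4.000e-02,  6.660e+01]), array([ 0.45,  0.09, -1.17]))
-0.015 False [-1.518e+01  1.000e-02  6.670e+01] [-1.04  0.83 -2.01] [0.007 0.046 0.031] 14.8833
0.0 False [-6.000e-02  4.000e-02  6.669e+01] [ 0.06 -0.02 -1.01] [ 0.025 -0.005 -0.051] 16.2833
0.006 False [ 5.960e+00 -5.000e-02  6.671e+01] [-0.76 -0.14 -1.45] [-0.112  0.065  0.01 ] 17.0833
```

View pics/q.png

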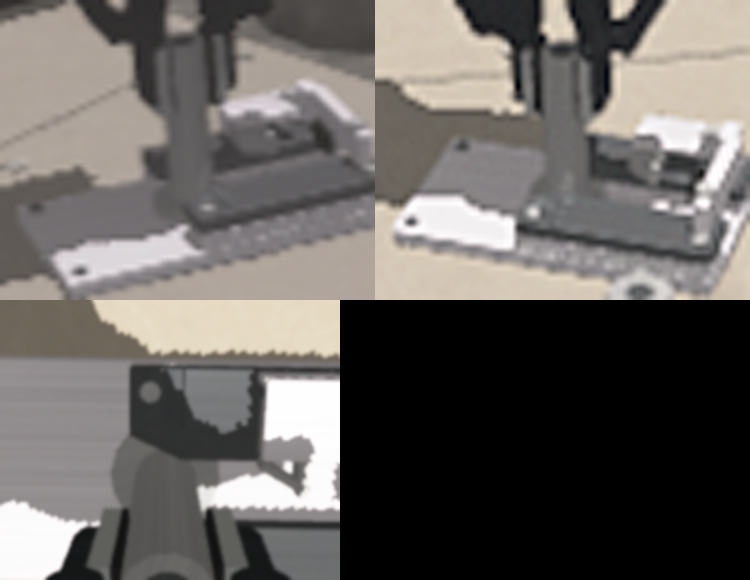

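Step 1's pose has been reached: the bush stands in the flared mouth with its flange under the plate and shows no contact force. Next I'll feel my way in, with small steps and lateral compliance.

```bash
cat > push.py <<'E'
from cell import *
from h import *
def avg(n=5):
    F=[]
    for _ in range(n):
        ctrl.pause(.02);s=monitor.read_state();f=s["force"];F.append([f[:2]@ex,f[:2]@ey,f[2]])
    return np.mean(F,0),s
def push(x,y,xmax,b,step=.0015,lim=6.0,log=True):
    while x<xmax:
        x+=step
        r=ctrl.servo_line(S(x,y,.0667),speed=.012,stop_force=5);f,s=avg();f=f-b
        p=loc(s)[0];print("%.1f y%.2f"%(x*1e3,y*1e3),p,f.round(2),r,round(s["clock"],2))
        if r or f[0]<-lim or abs(f[1])>5: return x,y,f
        if f[0]>-1.5 and abs(f[1])>.8: y+=np.clip(f[1]*.0002,-.0004,.0004)
    return x,y,f
E
python3 - <<'E'
from push import *
b=np.array([-.3,.2,-1.4])
print(push(.006,0,.02,b))
E
```

```text
7.5 y0.00 [ 7.21 -0.32 66.63] [-0.43 -1.9  -0.31] False 17.59
9.0 y-0.38 [ 8.96 -0.73 66.67] [-0.99 -2.36 -0.85] False 17.95
10.5 y-0.78 [10.73 -0.98 66.71] [-0.1  -3.06 -0.45] False 18.32
12.0 y-1.18 [12.37 -1.17 66.74] [ 0.13 -2.59 -0.93] False 18.68
13.5 y-1.58 [13.91 -1.35 66.75] [ 0.38 -1.88 -0.44] False 19.05
15.0 y-1.95 [15.33 -1.58 66.77] [ 0.8  -0.8  -0.04] False 19.41
16.5 y-1.95 [16.56 -1.72 66.71] [ 0.37 -0.36 -0.71] False 19.77
18.0 y-1.95 [18.   -1.92 66.69] [ 0.11 -0.2  -0.34] False 20.12
19.5 y-1.95 [19.51 -1.97 66.68] [ 0.29 -0.36 -0.28] False 20.48
21.0 y-1.95 [21.03 -1.95 66.7 ] [ 0.2  -0.28 -0.34] False 20.84
(0.021, np.float64(-0.001954930552863941), array([ 0.20396085, -0.28385023, -0.33583485]))
```

```bash
python3 - <<'E'
from push import *
b=np.array([-.1,-.1,-1.7])
print(push(.021,-.0025,.066,b,lim=5.5))
E
```

```text
22.5 y-2.50 [22.51 -2.51 66.69] [-0.2  -0.24 -0.23] False 21.21
24.0 y-2.50 [23.98 -2.52 66.7 ] [ 0.01 -0.25 -0.38] False 21.57
25.5 y-2.50 [25.51 -2.5  66.71] [ 0.15 -0.03 -0.14] False 21.93
27.0 y-2.50 [27.01 -2.49 66.7 ] [-0.18  0.13  0.1 ] False 22.28
28.5 y-2.50 [28.48 -2.49 66.69] [-0.05  0.4   0.11] False 22.64
30.0 y-2.50 [30.   -2.48 66.7 ] [ 0.22  0.42 -0.29] False 23.0
31.5 y-2.50 [31.48 -2.5  66.69] [-0.06  0.09 -0.24] False 23.36
33.0 y-2.50 [33.02 -2.53 66.7 ] [ 0.02 -0.01 -0.43] False 23.72
34.5 y-2.50 [34.54 -2.49 66.71] [ 0.56 -0.09 -0.2 ] False 24.07
36.0 y-2.50 [35.73 -2.86 66.63] [-0.87 -1.1  -0.33] False 24.43
37.5 y-2.72 [37.4  -2.89 66.64] [-1.03 -1.2  -0.5 ] False 24.79
39.0 y-2.96 [39.03 -3.04 66.67] [-1.17 -1.43 -0.23] False 25.15
40.5 y-3.25 [40.19 -3.32 66.64] [-2.04 -1.4   0.14] False 25.51
42.0 y-3.25 [41.09 -3.36 66.51] [-4.41 -1.28  0.07] False 25.87
43.5 y-3.25 [44.55 -3.42 66.86] [-2.02 -2.06 -0.6 ] False 26.23
45.0 y-3.25 [45.8  -3.26 66.84] [-0.93 -2.25 -0.15] False 26.58
46.5 y-3.65 [46.81 -3.63 66.74] [-0.77 -2.04 -0.33] False 26.95
48.0 y-4.05 [
[... 216 characters left out ...]
7 -0.3  -0.13] False 28.41
54.0 y-5.11 [54.31 -4.92 66.73] [-0.05  0.13 -0.74] False 28.77
55.5 y-5.11 [55.85 -4.98 66.76] [ 0.03  0.02 -0.31] False 29.12
57.0 y-5.11 [57.33 -5.03 66.75] [ 0.66  0.07 -0.24] False 29.48
58.5 y-5.11 [58.84 -5.07 66.74] [ 0.73  0.44 -0.41] False 29.84
60.0 y-5.11 [60.36 -5.06 66.75] [1.12 0.44 0.03] False 30.2
61.5 y-5.11 [61.78 -5.04 66.73] [ 1.1   0.52 -0.62] False 30.56
63.0 y-5.11 [62.8  -5.06 66.67] [0.17 0.93 0.19] False 30.92
64.5 y-4.92 [63.81 -5.01 66.56] [-1.6   0.5   0.17] False 31.27
66.0 y-4.92 [64.69 -5.04 66.47] [-4.5   0.43  1.24] False 31.63
(0.06600000000000003, np.float64(-0.004920277618509659), array([-4.50079883,  0.42901542,  1.23597981]))
```

The keeper was passed at 36–44 mm with a 4.4 N peak, and the buffer was met at about 63 mm. I'll press to 6–7 N and look before letting go.

```bash
python3 - <<'E'
from push import *
b=np.array([-.1,-.1,-1.7])
x,y,f=push(.066,-.0049,.0675,b,step=.0004,lim=6.2)
x-=.0028;ctrl.servo_line(S(x,y,.0667),speed=.02);print(*[avg()[0]-b,loc(monitor.read_state())])
out=[]
for n in("scene","side"):
    im=read_camera(n);p=camera_params(n);u,v=proj(p,S(.05,0,.05)).astype(int);a,c=u-40,v-35
    out.append(cv2.resize(im[c:c+70,a:a+80],None,fx=5,fy=5,interpolation=cv2.INTER_CUBIC))
cv2.imwrite("pics/r.png",np.hstack(out))
E
```

```text
66.4 y-4.90 [64.98 -5.06 66.46] [-5.63  0.66  1.74] False 31.97
66.8 y-4.90 [65.12 -5.05 66.46] [-5.44  0.14  1.99] False 32.3
67.2 y-4.90 [65.22 -5.06 66.43] [-5.67  0.26  2.05] False 32.63
67.6 y-4.90 [65.36 -5.06 66.39] [-5.96  0.38  2.23] False 32.97
[-3.7695133   0.35176285 -0.59831965] (array([64.55, -5.02, 66.53]), array([-4.19,  0.27, -2.39]))
```

View pics/r.png

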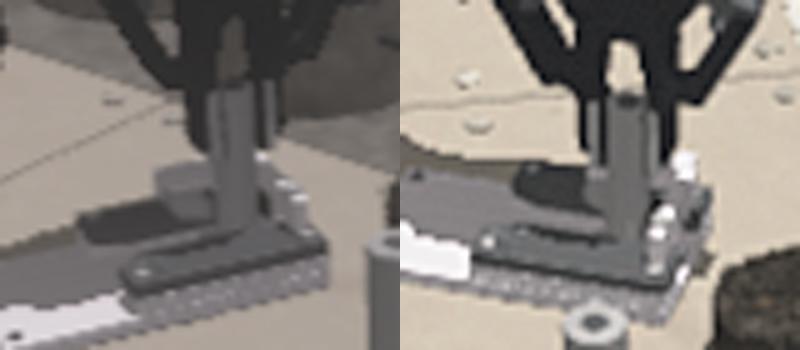

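```bash
python3 - <<'E'
from push import *
b=np.array([-.1,-.1,-1.7]);y=-.0049
ctrl.servo_line(S(.0624,y,.0662),speed=.02);print(avg()[0]-b,loc(monitor.read_state()))
hand.open_jaws();ctrl.pause(.1);print(monitor.read_state()["width"])
p=monitor.read_state()["tcp_pos"];ctrl.servo_line([p[0],p[1],.2],speed=.1)
q=p[:2]-.06*ex-.0*ey;ctrl.servo_line([*(q-.04*ey),.24],speed=.12);ctrl.pause(.3)
print(monitor.read_state()["clock"])
out=[]
for n in("scene","side"):
    im=read_camera(n);pp=camera_params(n);u,v=proj(pp,S(.05,0,.05)).astype(int);a,c=u-40,v-35
    out.append(cv2.resize(im[c:c+70,a:a+80],None,fx=5,fy=5,interpolation=cv2.INTER_CUBIC))
w=cv2.resize(read_camera("wrist")[120:250,150:420],None,fx=1.85,fy=1.85);w=np.hstack([w,np.zeros((w.shape[0],800-w.shape[1],3),np.uint8)])
cv2.imwrite("pics/z.png",np.vstack([np.hstack(out),w])[:600])
E
```

```text
[-0.63985513 -0.02801595 -1.02497256] (array([63.6 , -4.83, 66.48]), array([ 0.36,  0.44, -1.85]))
0.08578581867737087
37.1667
```

View pics/z.png

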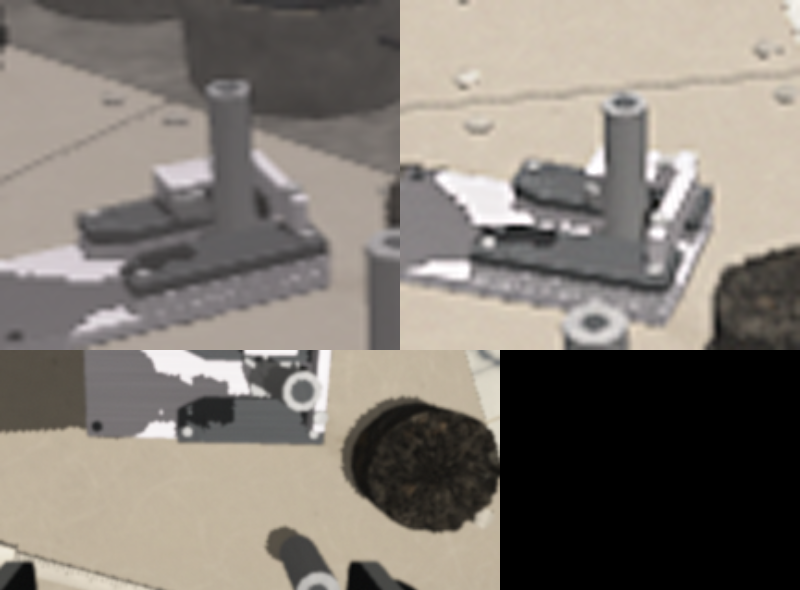

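The bush stands upright and released at the inner end of the slot, with its rim at (301,390) in the wrist crop. The keeper is behind it, and the spacer and core look undisturbed.

```bash
python3 -c "
from cell import job
print(job.sign_off())"
```

```text
the job is handed in; nothing more can be done
None
```

The job is handed in, with no verdict returned: the bush was slid past the keeper (about 4.4 N peak), pressed onto the buffer to about 6 N, backed off and released; it stands upright in the slot, and the spacer and core look unmoved.

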